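# Dock a field logger for read-out

### The job

The small off-white data logger lying in front of the read-out dock, a little to the left of its lane, is to be read out. Without ever lifting or tipping it, push it over the surface into line with the lane and on between the two rails until it meets the sprung contact pins; then push the keeper arm by its black knob right round behind the logger as far as it goes, so that it holds the logger pressed on the pins. Leave everything else where it stands and take the hand away.

Things in the scene. Friction and masses are not known exactly. Their poses are not given: they have to be found in the camera images.
- logger: the data logger to dock: off-white block, 78 (x) by 58 (y) by 24 mm high, upright flat sides, 0.08 to 0.16 kg, display up. Origin: centre of its underside. Starts 110 to 150 mm in front of its docked place (nearer the robot), 70 to 140 mm left of the lane's middle line, its long sides up to 0.5 rad from the lane's direction. Need not be turned end for end.
- dock: read-out dock, fixed: grey head (94 mm wide, 37 mm high, from x = 41, its solid stop faces, to 83 mm) and two rails forming a lane open towards the robot, without a floor: the logger slides on the work surface itself. Origin: on the surface, mid lane, where the origin of a fully docked logger comes to lie (its rear face then at x = -39 mm). +x runs along the lane into the head, +y to its left.
- lane_mouth (a point): middle of the lane's mouth, on the surface, at x = -32 mm of the dock. The rails are 16 mm high, inner faces 61 mm apart (1.5 mm of play each side) from x = 41 to -14 mm, then flared to 79 mm apart at the mouth; all within 50 mm of the middle line but for screwed feet 3 to 4 mm high (to 54 mm left, 63 mm right).
- contacts (a joint): sprung carrier with five brass pins, mid head, 13 mm above the surface: travel in m, 0 = out (pin tips at x = 35 mm of the dock), 0.004 with the logger fully docked, 0.006 with it on the solid stops. The spring pushes back with 0.5 to 1.6 N, so the logger may creep back up to 4 mm until the keeper is shut.
- keeper (a joint): keeper arm's angle, rad: 0 = shut, across the lane behind the logger, on its stop; grows as it opens (anticlockwise from above) to 2.6; starts at 1.9 to 2.4. At angle a the arm points from its pivot along (-sin a, cos a) in the dock's x, y. Stiff: stays where left, takes 2 to 4 N at the knob. As it shuts, its rubber nose, 54 mm from the pivot, presses the logger the last few mm home.
- keeper_pivot (a point): the keeper's upright pivot axis, on the surface, at x = -52.5, y = -54 mm of the dock. The boss is 21 mm across and 22 mm high; the arm's bar is 14 mm wide and lies 7 to 17 mm above the surface.
- keeper_knob (a point): middle of the keeper's upright black knob, 72 mm from the pivot, 40 mm above the surface. The knob reaches from 16 to 54 mm above the surface, 15 mm across at its thick part (32 to 50 mm up).
- parked_logger: another data logger, the same 78 x 58 x 24 mm, lying at the far left beyond the dock; not part of the job. Origin at the centre of its underside.
- petri_dish: closed clear petri dish, 63 mm across, 14 mm high, just right of the dock; not part of the job. Origin at the centre of its underside.
- vial: glass specimen vial with a screw cap, 19 mm across, 52 mm tall, standing just left of the dock; not part of the job. Origin at the centre of its underside.
- trap: folded card insect trap, 63 x 95 x 36 mm, to the right; not part of the job. Origin at the centre of its underside.
- dropper: brown dropper bottle, 34 mm across, 88 mm tall, at the far right; not part of the job. Origin at the centre of its underside.
- eraser_block: eraser, 21 x 44 x 13 mm, near right; not part of the job. Origin at the centre of its underside.
- desk_calculator: desk calculator, 120 x 76 x 18 mm, at the left; not part of the job. Origin at the centre of its underside.

How it is judged:
On the way:
1. the logger has been pushed along the lane to within 6 mm of its docked place, with the keeper still open (over 0.6 rad) (x of logger in the frame of dock between -0.006 and 0.0035 m and y of logger in the frame of dock between -0.003 and 0.003 m and angle between the x axis of logger and the x axis of dock, either way round below 0.06 rad and value of joint keeper above 0.6 rad), for 0.1 s.
At the end, for the whole second after the job is handed in: The keeper is shut (within 0.05 rad); the logger lies flat and at rest in the lane, at most 2.5 mm short of or 3.5 mm beyond its docked place, within 3 mm across and 0.06 rad of straight, pressing the pins in by more than 2 mm (x of logger in the frame of dock between -0.0025 and 0.0035 m and y of logger in the frame of dock between -0.003 and 0.003 m and angle between the x axis of logger and the x axis of dock, either way round below 0.06 rad and z of logger in the frame of dock below 0.003 m and value of joint keeper below 0.05 rad and value of joint contacts above 0.002 m and angle between logger's own z axis and vertical below 0.05 rad and linear speed of logger below 0.01 m/s); the robot touches nothing.
It fails at once if the logger is lifted (more than 8 mm) or tipped (more than 0.2 rad) (height (world z) of logger above 0.008 m or angle between logger's own z axis and vertical above 0.2 rad).
It fails at once if something that is not part of the job is shifted by more than 15 mm (distance of any of parked_logger, petri_dish, vial, trap, dropper, eraser_block, desk_calculator from where it was at the start of the episode above 0.015 m).
It also fails if it takes over 62 s, if anything falls off the work surface, if the arm or the gripper's body presses on something with over 40 N, if the wrist force passes 120 N, or if a joint passes its speed limit or range.

### The arm

A 6-joint arm with a two-finger parallel gripper is mounted at the origin on a cart in front of the work surface, level with it; the furniture and walls round the work are solid. World frame = base frame: x ahead of the robot, y to its left, z up, the work surface at z = 0. Lengths are in m, angles in rad, forces in N, time in s.
With the tool pointing down it reaches from about 0.325 to 0.775 m from the base axis. Payload 9.3 kg.
Tool frame: the origin (TCP) lies at the very end of the fingers, on their centre line; the grasp point (between the pads) lies 19 mm behind it (ctrl.grasp_offset is the distance from the TCP to the grasp point, in m); z points along the fingers, y is the line along which they close (so a half turn about z gives the same grasp; the last joint's range is limited). The gripper opens to 85 mm and grips with 20 to 120 N. Pads are 22 mm wide; open, the fingers measure 114 mm over their backs; the gripper's body (76 mm by 85 mm) begins 54 mm behind the grasp point. The pads swing forward as they close: fully open they stand 13 mm farther back than shut.
Start: joints at [1.178, 0.259, 0.021, 1.334, 0, 1.418], TCP at [0.131, 0.534, 0.231] pointing down, gripper open.
Joint ranges: [-3.04, 3.04], [-0.91, 1.82], [-1.04, 1.36], [-1.92, 1.95], [-1.52, 1.45], [-3.14, 3.14]. Speed limits (rad/s): [2.22, 2.22, 2.79, 3.14, 3.14, 3.14].

### API

Orientations are given as a unit quaternion [w, x, y, z].
In Python, from bench import ctrl, eyes, workorder gives the robot as it stands.
- The arm moves only by the tool move_arm, never from a script. Its argument "series" is a list of rows, each a list of 7 numbers: the shift along the tool's x, y, z scaled (see below), then the turn, a rotation vector about the tool's x, y, z scaled (see below), then the opening, from -1 (shut) to 1 (fully open). In form: [[x, y, z, ax, ay, az, jaw], ...]. A call has exactly 8 rows; each row shifts and turns the commanded pose from where the row before left it, along the tool's axes as they then stand; what a row does not reach is not made up. The controller multiplies each number of a shift by 0.06 m and each number of a turn by 10 degrees. A row lasts 1/8 s, in which the tool goes at most 62.5 mm and 10.7 degrees, less where a joint would pass 70% of its speed; a pose out of reach is approached as far as the arm can. A call with a number of a shift or a turn outside -1 to 1 is refused whole. A call with a gripper value outside its range is refused whole. The fingers move at their own pace and stop on an object; the grip force is fixed at half the most. Time passes only in rows, so rows that do not move let the fingers close, or fill a call up. It gives the time, the measured TCP pose, the force, the opening and the grip force at its end, in the units of the state.
- ctrl.observe(): the state, without advancing time (a new reading comes with each control period).
- eyes.read_camera(name): name is "scene" or "top" or "wrist"; returns the picture (384x512x3 uint8, red, green, blue); there is no depth.
- eyes.camera_params(name): a dict with "camera_matrix" (3x3 intrinsics, pixels), "distortion" ([k1, k2, p1, p2, k3] as OpenCV has them; the pictures are not rectified), "pose" (4x4, takes a point from camera to world coordinates); the wrist camera has in their place "mount" (4x4, takes a point from camera to tool coordinates, whose origin is the TCP and whose axes are the flange's). Camera axes: x right, y up, looking along -z (the intrinsics and any distortion apply to the point x, -y, -z); pixel columns grow to the right and rows downward; lengths in m; the calibration is good to about 2 mm. A picture is of the moment at which its call begins: read the wrist's pose just before it. camera_params takes no time and is no camera call.
- workorder.finish_job(): hands the job in; it is judged then, once.
The state is a dict: "t": time; "joint_positions": joint angles; "dq": joint speeds; "joint_efforts": joint torques, N m; "ee_pos": TCP position; "tool_rot": TCP orientation; "contact_force": force on the tool from outside, world axes, zero at the start; "torque": the same for the moment, N m; "width": opening from 0.0 (shut) to 1.0 (fully open); "gripper_force": force on a finger pad.
Only numpy, scipy, OpenCV 4.12 (cv2) and the standard library are available. Lean on these libraries where they do the work, as an engineer would, in place of code of your own. Each camera call takes 0.05 s, during which the arm holds its last target. There are 200 camera calls.

## Working session

There is one attempt and no reset: what is moved stays moved. The work goes in short steps, Python scripts to look and compute and a tool call to move; the robot and the scene stay as the last step left them, time stands still between calls to the robot, and variables do not carry over. Pictures are saved under pics/ and viewed, at most 10 in all, crops included, and the job is handed in when it is done.

Besides the shell and the picture viewer there is one more tool, called after "Request:" as a command line: name --pt "numbers of a row" for each row, then --argument value for the rest. move_arm: Moves the arm, as the interface text tells. Shifts and turns lie within -1 to 1; 1 stands for 0.06 m of shift or 10 degrees of turn. Its arguments: {"type":"object","properties":{"series":{"type":"array","items":{"type":"array","items":{"type":"number"}}}},"required":["series"]}

```bash
mkdir -p pics; ls; python3 - <<'E'
from bench import ctrl, eyes
import cv2, numpy as np
s=ctrl.observe(); print({k:np.round(v,3) for k,v in s.items()})
for n in ("scene","top","wrist"):
    im=eyes.read_camera(n); cv2.imwrite(f"pics/{n}0.png",im[:,:,::-1]); p=eyes.camera_params(n); print(n,{k:np.round(v,4).tolist() for k,v in p.items()})
E
```

```text
pics
{'t': np.float64(0.0), 'joint_positions': array([ 1.178,  0.259,  0.021,  1.334, -0.   ,  1.418]), 'dq': array([-0.   ,  0.   , -0.001, -0.001, -0.001, -0.   ]), 'joint_efforts': array([-1.0000e-03, -5.5564e+01,  3.4453e+01,  1.4000e-02, -0.0000e+00,
       -0.0000e+00]), 'ee_pos': array([0.131, 0.534, 0.231]), 'tool_rot': array([-0.   ,  0.12 ,  0.993, -0.001]), 'contact_force': array([ 0.382,  0.224, -0.317]), 'torque': array([ 0.025, -0.01 , -0.032]), 'gripper_force': np.float64(0.0), 'width': np.float64(1.001)}
scene {'camera_matrix': [[371.1688, 0.0, 257.9774], [0.0, 371.1688, 189.5746], [0.0, 0.0, 1.0]], 'distortion': [-0.0965, 0.0, 0.0, 0.0, 0.0], 'pose': [[0.8226, 0.3679, -0.4336, 0.0564], [-0.5685, 0.5192, -0.6381, -0.786], [-0.0096, 0.7714, 0.6362, 0.868], [0.0, 0.0, 0.0, 1.0]]}
top {'camera_matrix': [[452.9349, 0.0, 258.0623], [0.0, 452.9349, 192.5298], [0.0, 0.0, 1.0]], 'distortion': [-0.0613, 0.0, 0.0, 0.0, 0.0], 'pose': [[-0.0877, 0.9473, -0.3082, 0.1487], [-0.9961, -0.0836, 0.0266, 0.0245], [-0.0005, 0.3094, 0.9509, 1.396], [0.0, 0.0, 0.0, 1.0]]}
wrist {'camera_matrix': [[329.4861, 0.0, 257.8094], [0.0, 329.4861, 193.3928], [0.0, 0.0, 1.0]], 'distortion': [0.0267, 0.0, 0.0, 0.0, 0.0], 'mount': [[-0.0003, 0.9498, 0.3127, 0.0807], [1.0, 0.0001, 0.0006, -0.001], [0.0005, 0.3127, -0.9498, -0.142], [0.0, 0.0, 0.0, 1.0]]}
```

```bash
cat > h.py <<'E'
import numpy as np, cv2
from bench import ctrl, eyes
from scipy.spatial.transform import Rotation as R
def tool(s=None):
    s=s or ctrl.observe(); T=np.eye(4); q=s["tool_rot"]
    T[:3,:3]=R.from_quat(np.r_[q[1:],q[0]]).as_matrix(); T[:3,3]=s["ee_pos"]; return T
def cam(n,T=None):
    p=eyes.camera_params(n); P=p["pose"] if "pose" in p else (tool() if T is None else T)@np.array(p["mount"])
    return np.array(p["camera_matrix"]),np.array(p["distortion"]),np.array(P)
def ground(n,px,z=0,T=None):
    K,d,P=cam(n,T); u=cv2.undistortPoints(np.array(px,float).reshape(-1,1,2),K,d)[:,0]
    r=np.c_[u[:,0],-u[:,1],-np.ones(len(u))]@P[:3,:3].T
    return P[:3,3]+r*((z-P[2,3])/r[:,2])[:,None]
def proj(n,X,T=None):
    K,d,P=cam(n,T); c=(np.atleast_2d(X)-P[:3,3])@P[:3,:3]
    c=c*[1,-1,-1]; return cv2.projectPoints(c,np.zeros(3),np.zeros(3),K,d)[0][:,0]
E
python3 -c "
import cv2
a=cv2.imread('pics/top0.png'); cv2.imwrite('pics/top0b.png',cv2.resize(a,(800,600),interpolation=cv2.INTER_CUBIC))"
```

```text
(no output)
```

View pics/top0b.png

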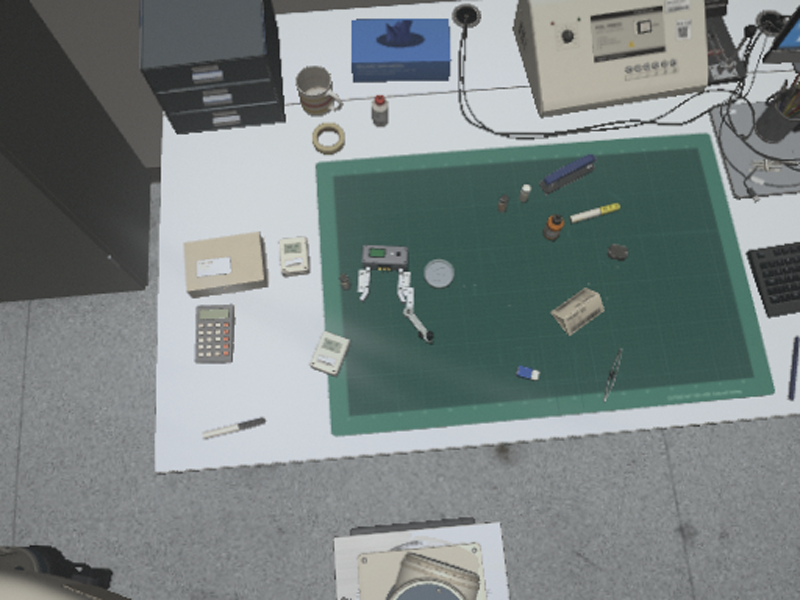

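View pics/scene0.png

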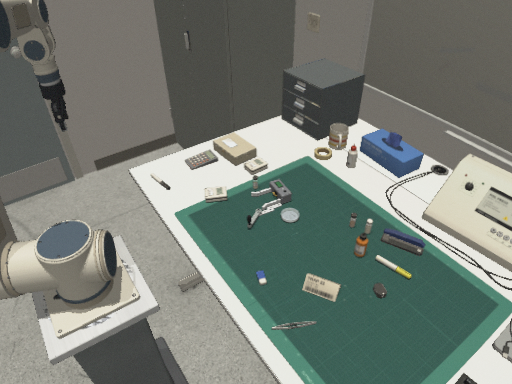

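The top view shows the logger at about (329,353) of 800x600, the dock head at (385,257), the keeper's pivot at about (408,308) and its knob at (428,335). The vial stands at (345,282) and the petri dish at (439,273).

```bash
python3 - <<'E'
from h import *
k=512/800
def g(p,z): return np.round(ground("top",np.array(p)*k,z),3)
print("logger",g([[322,331],[350,337],[338,375],[309,368],[329,353]],.024))
print("head top",g([[363,246],[409,247],[408,267],[362,266]],.037))
print("knob",g([[429,334]],.05), "pivot",g([[408,308]],.02))
print("vial",g([[345,276]],.05),"petri",g([[439,273]],.01))
print("railmouth",g([[363,298],[410,298]],.016)); print(tool().round(3))
E
```

```text
logger [[0.544 0.155 0.024]
 [0.527 0.099 0.024]
 [0.451 0.128 0.024]
 [0.47  0.184 0.024]
 [0.497 0.143 0.024]]
head top [[ 0.716  0.059  0.037]
 [ 0.705 -0.036  0.037]
 [ 0.661 -0.03   0.037]
 [ 0.671  0.064  0.037]]
knob [[ 0.512 -0.058  0.05 ]] pivot [[ 0.579 -0.022  0.02 ]]
vial [[0.648 0.1   0.05 ]] petri [[ 0.652 -0.094  0.01 ]]
railmouth [[ 0.609  0.068  0.016]
 [ 0.601 -0.029  0.016]]
[[-0.971  0.237 -0.     0.131]
 [ 0.237  0.971 -0.001  0.534]
 [ 0.    -0.001 -1.     0.231]
 [ 0.     0.     0.     1.   ]]
```

Request:
move_arm --pt "-0.8 -0.6 0 0 0 0 1" --pt "-0.8 -0.6 0 0 0 0 1" --pt "-0.8 -0.6 0 0 0 0 1" --pt "-0.8 -0.6 0 0 0 0 1" --pt "-0.8 -0.6 0 0 0 0 1" --pt "-0.8 -0.6 0 0 0 0 1" --pt "-0.8 -0.6 0 0 0 0 1" --pt "-0.8 -0.6 0 0 0 0 1"

```text
t: 1.15
ee_pos: [0.4362, 0.1615, 0.2313]
tool_rot: [0.0, 0.12, 0.993, 0.0]
contact_force: [-0.1, 0.9, -0.3]
width: 1.001
gripper_force: 0.0
```

Request:
move_arm --pt "-0.8 -0.6 0.1 0 0 0 1" --pt "-0.8 -0.6 0.1 0 0 0 1" --pt "-0.3 -0.2 0.1 0 0 0 1" --pt "0 0 0 0 0 -0.71 1" --pt "0 0 0 0 0 0 1" --pt "0 0 0 0 0 0 1" --pt "0 0 0 0 0 0 1" --pt "0 0 0 0 0 0 1"

```text
t: 2.15
ee_pos: [0.5259, 0.055, 0.2134]
tool_rot: [0.0, 0.058, 0.998, -0.0]
contact_force: [-0.2, -0.5, 0.1]
width: 0.998
gripper_force: 0.0
```

```bash
python3 - <<'E'
from h import *
T=tool(); im=eyes.read_camera("wrist"); np.save("T1.npy",T); print(T.round(4))
cv2.imwrite("pics/w1.png",cv2.resize(im[:,:,::-1],(800,600),interpolation=cv2.INTER_CUBIC)); np.save("w1.npy",im)
E
```

```text
[[-9.933e-01  1.158e-01  3.000e-04  5.259e-01]
 [ 1.158e-01  9.933e-01 -0.000e+00  5.500e-02]
 [-3.000e-04  0.000e+00 -1.000e+00  2.134e-01]
 [ 0.000e+00  0.000e+00  0.000e+00  1.000e+00]]
```

View pics/w1.png

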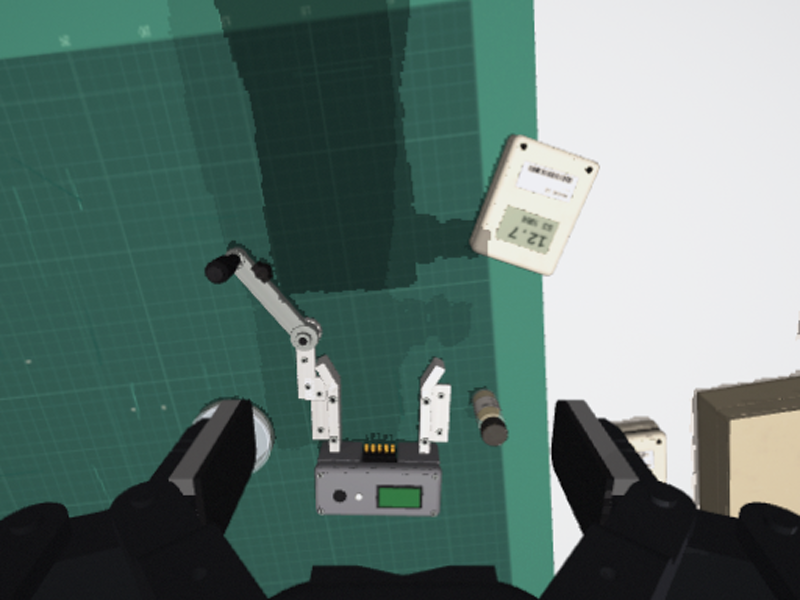

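The wrist view, with up meaning towards the robot, shows the logger's top face with corners at about (520,137), (600,161), (550,275) and (478,243). The head's top corners are at (317,463), (440,465), (439,515) and (317,513). The pivot is at (304,340), the knob at (216,270) and the vial cap at (494,432).

```bash
cat > fit.py <<'E'
from h import *
from scipy.optimize import least_squares
k=512/800; T=np.load("T1.npy")
def g(p,z): return ground("wrist",np.array(p,float)*k,z,T)[:,:2]
# two-view heights: find z minimising wrist/top disagreement
for nm,w,t in (("logger",[545,205],[329,353]),("head",[378,490],[386,257]),("knob",[216,270],[429,334]),("pivot",[304,340],[408,308])):
    def f(v): return np.r_[proj("wrist",v,T)[0]-np.array(w)*k, proj("top",v)[0]-np.array(t)*k]
    r=least_squares(f,[.55,.05,.03]); print(nm,r.x.round(4),r.fun.round(2))
print("logger",g([[520,137],[600,161],[550,275],[478,243]],.024).round(4).tolist())
h=g([[317,463],[440,465],[439,515],[317,513]],.037); print("head",h.round(4).tolist())
print("rails in",g([[340,450],[422,452]],.016).round(4).tolist())
print("vial",g([[494,432]],.052),"pivot",g([[304,340]],.022),"knob",g([[212,270]],.05))
E
python3 fit.py; python3 - <<'E'
import numpy as np,cv2
im=np.load('w1.npy')[:,:,::-1]
c=cv2.resize(im[70:190,120:400],None,fx=2.8,fy=2.8,interpolation=cv2.INTER_CUBIC)
d=cv2.resize(im[200:340,190:320],None,fx=4.2,fy=4.2,interpolation=cv2.INTER_CUBIC)
cv2.imwrite('pics/c1.png',d);print(d.shape)
E
```

```text
logger [0.4967 0.1435 0.0406] [-0.22 -0.31 -0.67 -1.03]
head [0.6845 0.017  0.0468] [-0.39 -0.11 -1.1  -0.35]
knob [ 0.5107 -0.0574  0.0546] [-0.    0.01 -0.    0.03]
pivot [ 0.5779 -0.0234  0.0133] [0.13 0.27 0.34 0.79]
logger [[0.4567, 0.1339], [0.4767, 0.1823], [0.5463, 0.1499], [0.5192, 0.104]]
head [[0.6641, -0.0249], [0.6762, 0.0634], [0.7197, 0.0585], [0.7072, -0.0321]]
rails in [[0.6691, -0.0113], [0.6782, 0.0508]]
vial [[0.64348335 0.10201494]] pivot [[ 0.57416832 -0.02131804]] knob [[ 0.51137549 -0.06169127]]
(588, 546, 3)
```

View pics/c1.png

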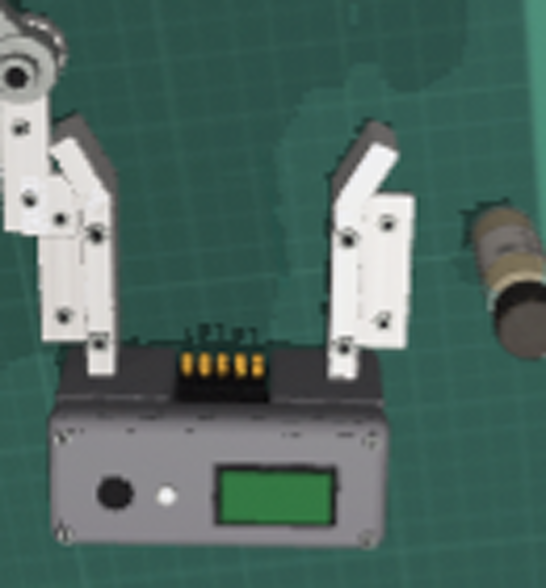

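The crop shows the head's top corners at (52,412), (385,412), (386,545) and (50,545). The rail tops' inner edges run at about x=113 and x=331, and the pivot screw is at (16,77).

```bash
cat > fit2.py <<'E'
from h import *
from scipy.optimize import least_squares
T=np.load("T1.npy"); c=lambda p: np.array(p)/4.2+[190,200]
M=np.array([[.041,-.047,.037],[.041,.047,.037],[.083,.047,.037],[.083,-.047,.037],[.0,-.0305,.016],[.0,.0305,.016],[-.0525,-.054,.022]])
O=np.array([c(p) for p in ([52,408],[385,410],[386,545],[50,545],[112,240],[333,240],[16,77])])
wt=np.array([[1,1]]*4+[[1,0]]*2+[[1,1]])
def W(v,M):
    c,s=np.cos(v[2]),np.sin(v[2]); return np.c_[v[0]+c*M[:,0]-s*M[:,1], v[1]+s*M[:,0]+c*M[:,1], M[:,2]]
r=least_squares(lambda v:((proj("wrist",W(v,M),T)-O)*wt).ravel(),[.625,.02,-.115]); print("dock",r.x.round(4)); print(r.fun.reshape(-1,2).round(2).tolist())
B=np.array([[-.039,-.029,.024],[-.039,.029,.024],[.039,.029,.024],[.039,-.029,.024]])
# logger: minAreaRect of bright blob cannot separate mat; use colour (off-white: low-blue) mask
im=np.load("w1.npy").astype(int)
L=np.array([[520,137],[600,161],[550,275],[478,243]])*.64
l=least_squares(lambda v:(proj("wrist",W(v,B),T)-L).ravel(),[.5,.143,-.37]); print("logger",l.x.round(4)); print(l.fun.reshape(-1,2).round(2).tolist())
d=r.x; q=l.x; R2=np.array([[np.cos(d[2]),np.sin(d[2])],[-np.sin(d[2]),np.cos(d[2])]]); print("rel",(R2@(q[:2]-d[:2])).round(4),q[2]-d[2])
K=W(d,np.array([[-.0525,-.054,0]]))[0]; kn=ground("wrist",np.array([[213,270]])*.64,.05,T)[0]; v=R2@(kn-K)[:2]; print("keeper",np.arctan2(-v[0],v[1]),np.linalg.norm(v))
v=im[:,:,::-1].astype(np.uint8).copy()
for m,p in ((B,q),(B*[1,1,0],q),(M,d),(np.array([[-.032,-.0395,.016],[-.014,-.0305,.016],[.041,-.0305,.016],[.041,.0305,.016],[-.014,.0305,.016],[-.032,.0395,.016]]),d)):
    cv2.polylines(v,[np.round(proj("wrist",W(p,m),T)*8).astype(np.int32)],True,(0,0,255),1,cv2.LINE_AA,3)
cv2.imwrite("pics/o1.png",cv2.resize(v[60:340,120:400],(800,800))[:,:][:,:] if 0 else cv2.resize(v[70:340,120:400],(620,598),interpolation=cv2.INTER_CUBIC))
E
python3 fit2.py
```

```text
dock [ 0.6318  0.024  -0.127 ]
[[-1.68, 1.25], [1.98, 1.5], [0.53, -0.01], [0.25, -0.67], [-0.13, -0.0], [-0.03, 0.0], [-0.86, -1.66]]
logger [ 0.5002  0.1424 -0.4461]
[[-1.08, -4.54], [3.29, 0.41], [1.84, 1.22], [-4.18, 4.0]]
rel [-0.1456  0.1007] -0.3191109864949055
keeper 2.2543207108797034 0.07236060052063253
```

View pics/o1.png

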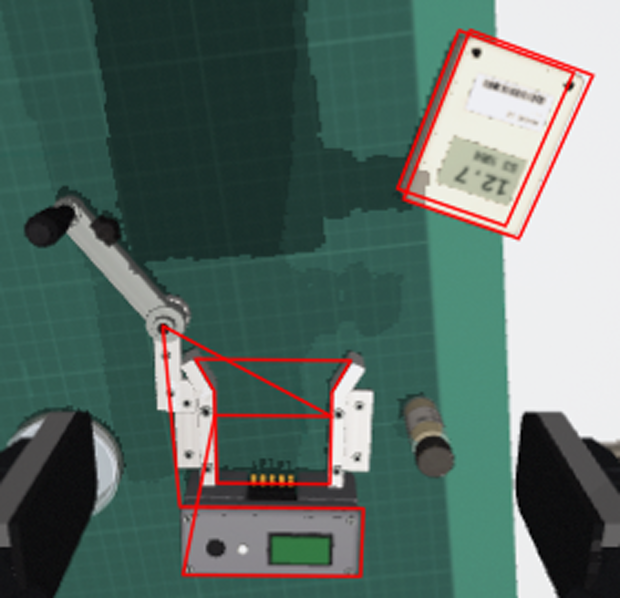

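Request:
move_arm --pt "0.3 0.68 0 0 0 0 1" --pt "0.3 0.68 0 0 0 0 1" --pt "0 0 0.5 0 0 0.9 1" --pt "0 0 0.9 0 0 0.9 1" --pt "0 0 0.9 0 0 0 1" --pt "0 0 0.7 0 0 0 1" --pt "0 0 0 0 0 0 1" --pt "0 0 0 0 0 0 1"

```text
t: 3.2
ee_pos: [0.5006, 0.14, 0.0348]
tool_rot: [0.001, 0.213, 0.977, 0.0]
contact_force: [0.4, 0.1, -0.1]
width: 1.0
gripper_force: 0.0
```

```bash
cat > snap.py <<'E'
import sys
from h import *
T=tool(); im=eyes.read_camera("wrist"); n=sys.argv[1]; np.save(f"T{n}.npy",T); np.save(f"w{n}.npy",im); print(T.round(4))
cv2.imwrite(f"pics/w{n}.png",cv2.resize(im[:,:,::-1],(800,600),interpolation=cv2.INTER_CUBIC))
E
python3 snap.py 2
```

```text
[[-9.089e-01  4.170e-01  1.700e-03  5.006e-01]
 [ 4.170e-01  9.089e-01  2.000e-04  1.400e-01]
 [-1.400e-03  9.000e-04 -1.000e+00  3.480e-02]
 [ 0.000e+00  0.000e+00  0.000e+00  1.000e+00]]
```

View pics/w2.png

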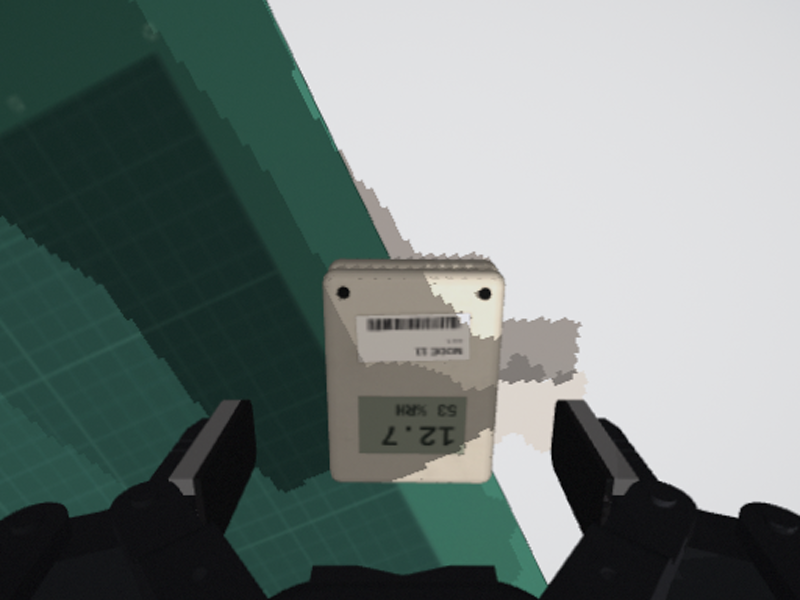

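The logger lies between the open fingers, at (328–505, 265–482), nearly parallel to them and centred. Next I go down and close to a loose cage.

Request:
move_arm --pt "0 0 0.25 0 0 0 1" --pt "0 0 0.25 0 0 0 1" --pt "0 0 0 0 0 0 0.7" --pt "0 0 0 0 0 0 0.6" --pt "0 0 0 0 0 0 0.5" --pt "0 0 0 0 0 0 0.44" --pt "0 0 0 0 0 0 0.44" --pt "0 0 0 0 0 0 0.44"

```text
t: 4.25
ee_pos: [0.4999, 0.1399, 0.0034]
tool_rot: [0.0, 0.213, 0.977, 0.0]
contact_force: [0.7, 1.1, 0.7]
width: 0.714
gripper_force: 0.4
```

```bash
python3 - <<'E'
from h import *
T=np.load("T2.npy"); print("logger centre/corners",ground("wrist",np.array([[415,378],[500,275],[492,482],[326,275],[331,482]])*.64,.024,T).round(4).tolist())
print(ctrl.observe()["ee_pos"],ctrl.observe()["width"])
E
```

```text
logger centre/corners [[0.4982, 0.1442, 0.024], [0.4772, 0.1822, 0.024], [0.5463, 0.1522, 0.024], [0.4549, 0.1337, 0.024], [0.5227, 0.1007, 0.024]]
[0.49985881 0.1398547  0.00343026] 0.7142731898306025
```

Request:
move_arm --pt "0 0 0 0 0 -0.6 0.44" --pt "0 0 0 0 0 -0.6 0.44" --pt "0 0 0 0 0 -0.55 0.44" --pt "-0.05 -0.3 0 0 0 0 0.44" --pt "-0.05 -0.4 0 0 0 0 0.44" --pt "-0.05 -0.4 0 0 0 0 0.44" --pt "0 -0.34 0 0 0 0 0.44" --pt "0 -0.2 0 0 0 0 0.44"

```text
t: 5.25
ee_pos: [0.4961, 0.0395, 0.0033]
tool_rot: [-0.0, 0.064, 0.998, -0.0]
contact_force: [-1.1, -0.1, -0.3]
width: 0.718
gripper_force: 0.2
```

```bash
python3 snap.py 3
```

```text
[[-9.919e-01  1.270e-01 -2.000e-04  4.961e-01]
 [ 1.270e-01  9.919e-01 -2.000e-04  3.950e-02]
 [ 2.000e-04 -2.000e-04 -1.000e+00  3.300e-03]
 [ 0.000e+00  0.000e+00  0.000e+00  1.000e+00]]
```

View pics/w3.png

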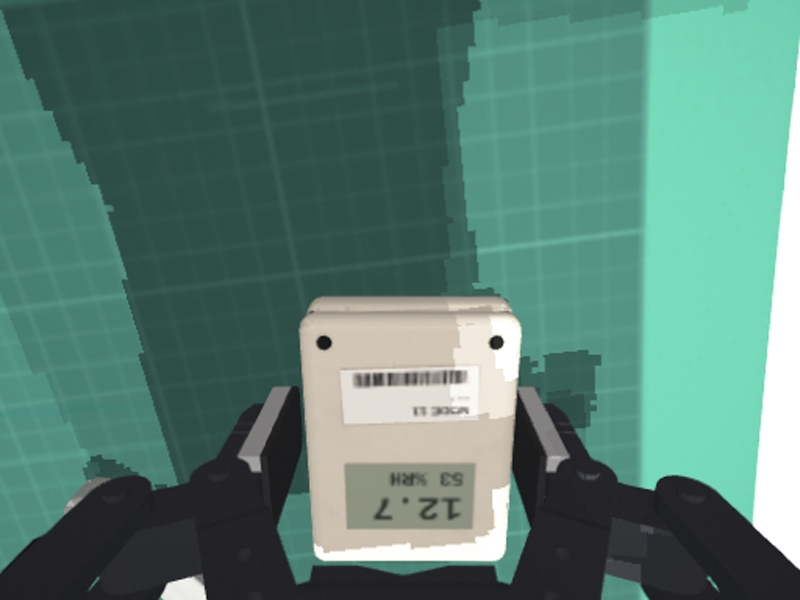

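The logger is straight between the fingers, with its top face at (302–520, 312–560). Now I release, rise, back off and check the alignment.

Request:
move_arm --pt "0 0 0 0 0 0 0.7" --pt "0 0 0 0 0 0 0.8" --pt "0 0 -0.6 0 0 0 0.8" --pt "0 0 -1 0 0 0 0.5" --pt "0.55 0 -0.8 0 0 0 0" --pt "0.5 0 0 0 0 0 -0.62" --pt "0 0 0 0 0 0 -0.62" --pt "0 0 0 0 0 0 -0.62"

```text
t: 6.3
ee_pos: [0.4343, 0.0492, 0.1473]
tool_rot: [0.0, 0.062, 0.998, -0.0]
contact_force: [0.5, 0.5, -1.3]
width: 0.19
gripper_force: 0.0
```

```bash
python3 snap.py 4; python3 -c "
import numpy as np,cv2
im=np.load('w4.npy')[:,:,::-1]; cv2.imwrite('pics/c4.png',cv2.resize(im[170:384,130:400],(756,599),interpolation=cv2.INTER_CUBIC))"
```

```text
[[-9.923e-01  1.237e-01  5.000e-04  4.343e-01]
 [ 1.237e-01  9.923e-01 -1.000e-04  4.920e-02]
 [-5.000e-04 -0.000e+00 -1.000e+00  1.473e-01]
 [ 0.000e+00  0.000e+00  0.000e+00  1.000e+00]]
```

View pics/c4.png

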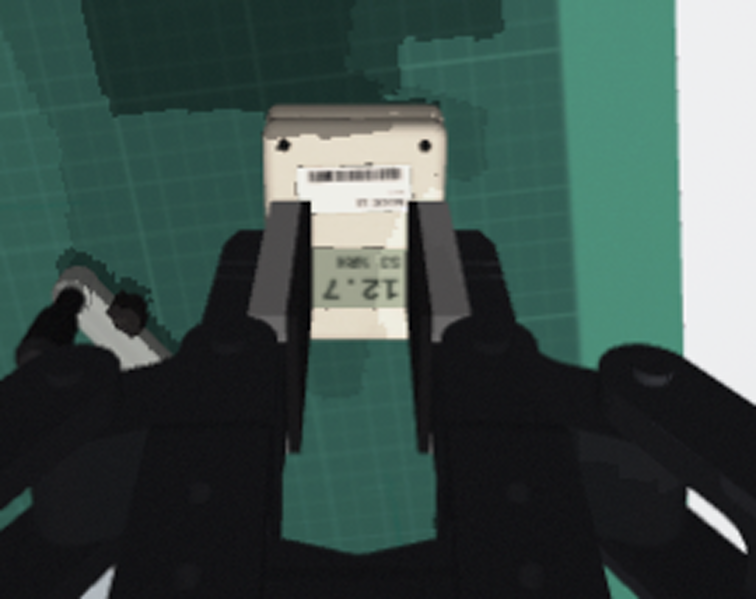

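The logger's rear top edge runs from (265,128) to (445,128) in the crop, square to the tool. The rails are hidden behind the hand.

```bash
python3 - <<'E'
from h import *
T=np.load("T4.npy"); d=np.array([.631,.024]); th=-.1245
R2=np.array([[np.cos(th),np.sin(th)],[-np.sin(th),np.cos(th)]])
G=ground("wrist",np.array([[265,128],[445,128]])/2.8+[130,170],.024,T)
for g in G: print("rear corner lane",(R2@(g[:2]-d)).round(4))
print("tcp lane",(R2@(ctrl.observe()["ee_pos"][:2]-d)).round(4))
E
```

```text
rear corner lane [-0.1713 -0.0293]
rear corner lane [-0.1714  0.0265]
tcp lane [-0.1981  0.0005]
```

Request:
move_arm --pt "0 0 0.8 0 0 0 -0.62" --pt "0 0 0.8 0 0 0 -0.62" --pt "0 0 0.72 0 0 0 -0.62" --pt "0 0 0 0 0 0 -0.62" --pt "-0.2 0 0 0 0 0 -0.62" --pt "-0.25 0 0 0 0 0 -0.62" --pt "-0.25 0 0 0 0 0 -0.62" --pt "-0.25 0 0 0 0 0 -0.62"

```text
t: 7.35
ee_pos: [0.4921, 0.0416, 0.0087]
tool_rot: [0.001, 0.062, 0.998, -0.0]
contact_force: [-1.1, 0.4, 1.2]
width: 0.192
gripper_force: 0.4
```

Request:
move_arm --pt "-0.2 0 0 0 0 0 -0.62" --pt "-0.2 0 0 0 0 0 -0.62" --pt "-0.2 0 0 0 0 0 -0.62" --pt "-0.2 0 0 0 0 0 -0.62" --pt "-0.15 0 0 0 0 0 -0.62" --pt "-0.1 0 0 0 0 0 -0.62" --pt "0 0 0 0 0 0 -0.62" --pt "0 0 0 0 0 0 -0.62"

```text
t: 8.35
ee_pos: [0.5528, 0.034, 0.0081]
tool_rot: [-0.0, 0.062, 0.998, -0.0]
contact_force: [0.6, 0.6, -0.9]
width: 0.189
gripper_force: 0.0
```

```bash
cat > st.py <<'E'
from h import *
d=np.array([.631,.024]); th=-.1245
R2=np.array([[np.cos(th),np.sin(th)],[-np.sin(th),np.cos(th)]])
s=ctrl.observe(); print("lane",(R2@(s["ee_pos"][:2]-d)).round(4),"z",s["ee_pos"][2].round(4),"F lane",(R2@s["contact_force"][:2]).round(2),s["contact_force"][2].round(2),"w",s["width"].round(3),"t",s["t"])
E
python3 st.py
```

```text
Traceback (most recent call last):
  File "st.py", line 4, in <module>
    s=ctrl.observe(); print("lane",(R2@(s["ee_pos"][:2]-d)).round(4),"z",s["ee_pos"][2].round(4),"F lane",(R2@s["contact_force"][:2]).round(2),s["contact_force"][2].round(2),"w",s["width"].round(3),"t",s["t"])
                                                                                                                                                                                  ^^^^^^^^^^^^^^^^
AttributeError: 'float' object has no attribute 'round'
```

Request:
move_arm --pt "-0.1 0 0 0 0 0 -0.62" --pt "-0.1 0 0 0 0 0 -0.62" --pt "-0.08 0 0 0 0 0 -0.62" --pt "-0.06 0 0 0 0 0 -0.62" --pt "-0.04 0 0 0 0 0 -0.62" --pt "0 0 0 0 0 0 -0.62" --pt "0 0 0 0 0 0 -0.62" --pt "0 0 0 0 0 0 -0.62"

```text
t: 9.35
ee_pos: [0.5756, 0.0311, 0.0081]
tool_rot: [0.0, 0.062, 0.998, -0.0]
contact_force: [0.1, -0.4, -0.2]
width: 0.189
gripper_force: 0.0
```

```bash
sed -i 's/s\["width"\].round(3)/s["width"]/' st.py; python3 st.py; python3 st.py; python3 snap.py 5
```

```text
lane [-0.0558  0.0002] z 0.0081 F lane [ 0.12 -0.38] -0.2 w 0.18894083132705458 t 9.35
lane [-0.0558  0.0002] z 0.0081 F lane [ 0.12 -0.38] -0.2 w 0.18894083132705458 t 9.35
[[-9.922e-01  1.243e-01  2.000e-04  5.756e-01]
 [ 1.243e-01  9.922e-01 -1.000e-04  3.110e-02]
 [-2.000e-04 -1.000e-04 -1.000e+00  8.100e-03]
 [ 0.000e+00  0.000e+00  0.000e+00  1.000e+00]]
```

View pics/w5.png

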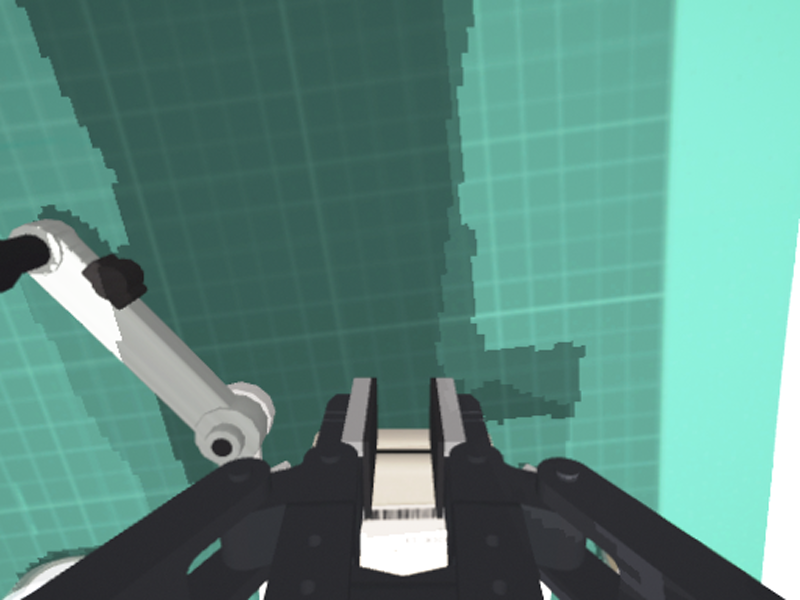

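The hand is behind the logger and the logger is straight in the lane, with its rear face at about (380–435, 430). The keeper is still open, with its pivot at (222,447).

Request:
move_arm --pt "-0.03 0 0 0 0 0 -0.62" --pt "-0.03 0 0 0 0 0 -0.62" --pt "-0.025 0 0 0 0 0 -0.62" --pt "-0.02 0 0 0 0 0 -0.62" --pt "0 0 0 0 0 0 -0.62" --pt "0 0 0 0 0 0 -0.62" --pt "0 0 0 0 0 0 -0.62" --pt "0 0 0 0 0 0 -0.62"

```text
t: 10.4
ee_pos: [0.5819, 0.0304, 0.0081]
tool_rot: [0.0, 0.062, 0.998, -0.0]
contact_force: [-1.1, 0.8, -0.3]
width: 0.189
gripper_force: 0.3
```

```bash
python3 st.py; python3 - <<'E'
from h import *
F=[];
for i in range(6): eyes.read_camera("wrist"); F.append(ctrl.observe()["contact_force"])
print(np.mean(F,0).round(2))
E
```

```text
lane [-0.0496  0.0002] z 0.0081 F lane [-1.22  0.64] -0.29 w 0.18894858985199298 t 10.4
[-0.62  0.35 -0.4 ]
```

Request:
move_arm --pt "-0.02 0 0 0 0 0 -0.62" --pt "-0.015 0 0 0 0 0 -0.62" --pt "0 0 0 0 0 0 -0.62" --pt "0 0 0 0 0 0 -0.62" --pt "0 0 0 0 0 0 -0.62" --pt "0 0 0 0 0 0 -0.62" --pt "0 0 0 0 0 0 -0.62" --pt "0 0 0 0 0 0 -0.62"

```text
t: 11.7
ee_pos: [0.5839, 0.0301, 0.0081]
tool_rot: [0.0, 0.062, 0.998, -0.0]
contact_force: [-1.3, 0.8, 0.7]
width: 0.194
gripper_force: 0.8
```

```bash
cat > ff.py <<'E'
from h import *
F=[];
for i in range(6): eyes.read_camera("wrist"); F.append(ctrl.observe()["contact_force"])
print(np.mean(F,0).round(2))
E
python3 st.py; python3 ff.py
```

```text
lane [-0.0475  0.0002] z 0.0081 F lane [-1.35  0.6 ] 0.72 w 0.1939916267254503 t 11.7
[-1.59  0.23  0.28]
```

Request:
move_arm --pt "-0.02 0 0 0 0 0 -0.62" --pt "0 0 0 0 0 0 -0.62" --pt "0 0 0 0 0 0 -0.62" --pt "0 0 0 0 0 0 -0.62" --pt "0 0 0 0 0 0 -0.62" --pt "0 0 0 0 0 0 -0.62" --pt "0 0 0 0 0 0 -0.62" --pt "0 0 0 0 0 0 -0.62"

```text
t: 13.0
ee_pos: [0.5851, 0.03, 0.0081]
tool_rot: [0.0, 0.062, 0.998, -0.0]
contact_force: [-0.8, 0.3, 0.1]
width: 0.183
gripper_force: 0.4
```

```bash
python3 st.py; python3 ff.py
```

```text
lane [-0.0462  0.0002] z 0.0081 F lane [-0.78  0.19] 0.07 w 0.1833905988957192 t 13.0
[-0.89  0.02 -0.78]
```

Request:
move_arm --pt "-0.02 0 0 0 0 0 -0.62" --pt "0 0 0 0 0 0 -0.62" --pt "0 0 0 0 0 0 -0.62" --pt "0 0 0 0 0 0 -0.62" --pt "0 0 0 0 0 0 -0.62" --pt "0 0 0 0 0 0 -0.62" --pt "0 0 0 0 0 0 -0.62" --pt "0 0 0 0 0 0 -0.62"

```text
t: 14.3
ee_pos: [0.5863, 0.0298, 0.0081]
tool_rot: [-0.0, 0.062, 0.998, 0.0]
contact_force: [-2.1, 0.7, 0.9]
width: 0.189
gripper_force: 1.3
```

```bash
python3 st.py; python3 ff.py
```

```text
lane [-0.0451  0.0002] z 0.0081 F lane [-2.19  0.44] 0.9 w 0.18864131737719478 t 14.3
[-2.32  0.29  0.75]
```

Request:
move_arm --pt "-0.02 0 0 0 0 0 -0.62" --pt "0 0 0 0 0 0 -0.62" --pt "0 0 0 0 0 0 -0.62" --pt "0 0 0 0 0 0 -0.62" --pt "0 0 0 0 0 0 -0.62" --pt "0 0 0 0 0 0 -0.62" --pt "0 0 0 0 0 0 -0.62" --pt "0 0 0 0 0 0 -0.62"

```text
t: 15.6
ee_pos: [0.5868, 0.0298, 0.008]
tool_rot: [-0.001, 0.062, 0.998, 0.0]
contact_force: [-5.4, -0.7, 2.8]
width: 0.189
gripper_force: 2.8
```

```bash
python3 st.py; python3 ff.py
```

```text
lane [-0.0445  0.0002] z 0.008 F lane [-5.25 -1.33] 2.85 w 0.18938773451344573 t 15.6
[-5.67  0.87  3.17]
```

Request:
move_arm --pt "0.1 0 0 0 0 0 -0.62" --pt "0.4 0 0 0 0 0 -0.62" --pt "0.3 0 -0.5 0 0 0 -0.62" --pt "0 0 -1 0 0 0 -0.62" --pt "0 0 -1 0 0 0 -0.2" --pt "0 0 0 0 0 0 -0.05" --pt "0 0 0 0 0 0 -0.05" --pt "0 0 0 0 0 0 -0.05"

```text
t: 16.9
ee_pos: [0.5393, 0.0357, 0.1568]
tool_rot: [-0.001, 0.062, 0.998, 0.0]
contact_force: [0.1, 0.6, -0.7]
width: 0.474
gripper_force: 0.0
```

```bash
python3 st.py; python3 snap.py 6; python3 - <<'E'
from h import *
print(ctrl.observe()["joint_positions"].round(3))
T=np.load("T1.npy"); P=np.array([[219,269]])*.64
for z in(.05,.054): print(ground("wrist",P,z,T).round(4))
T=np.load("T6.npy")
for nm,X in (("knob",[.512,-.060,.054]),("pivot",[.5745,-.0225,.022])): print(nm,proj("wrist",X,T)/.64)
im=np.load("w6.npy")[:,:,::-1]
cv2.imwrite("pics/c6.png",cv2.resize(im[100:320,0:280],(763,600),interpolation=cv2.INTER_CUBIC))
E
```

```text
lane [-0.0925  0.0002] z 0.1568 F lane [-0.02  0.63] -0.75 w 0.47442897518765 t 16.9
[[-9.922e-01  1.243e-01 -2.100e-03  5.393e-01]
 [ 1.243e-01  9.922e-01  2.000e-04  3.570e-02]
 [ 2.100e-03 -1.000e-04 -1.000e+00  1.568e-01]
 [ 0.000e+00  0.000e+00  0.000e+00  1.000e+00]]
[-0.089  0.276 -0.147  1.15  -0.     0.035]
[[ 0.5113 -0.0573  0.05  ]]
[[ 0.5104 -0.0558  0.054 ]]
knob [[204.4018447  273.70033775]]
pivot [[313.58955963 354.5303393 ]]
```

View pics/c6.png

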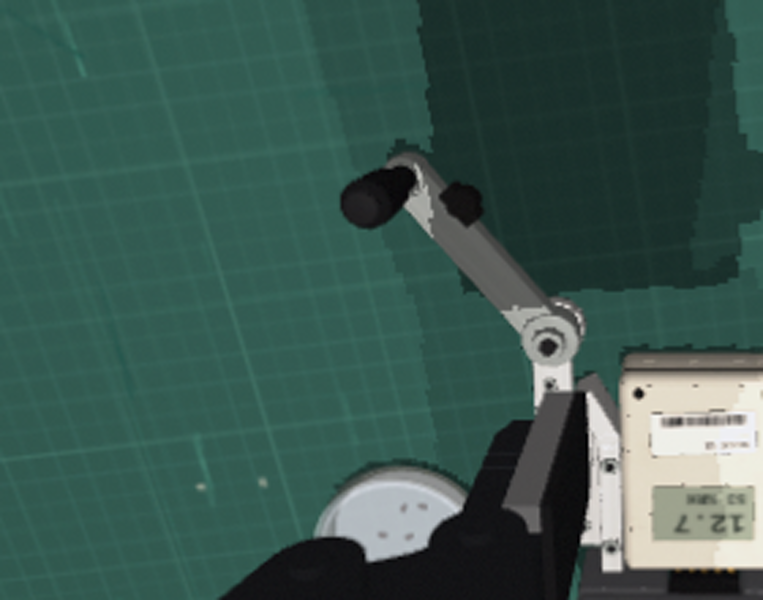

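The logger lies between the rails with its rear top edge at y≈372 in the crop. The knob's cap is at (365,207) and the pivot screw at (548,346).

```bash
python3 - <<'E'
from h import *
from scipy.optimize import least_squares
T1=np.load("T1.npy");T6=np.load("T6.npy"); k6=np.array([365,207])/2.725+[0,100]; p6=np.array([548,346])/2.725+[0,100]
for nm,a,b,z in (("knob",np.array([219,269])*.64,k6,.054),("pivot",np.array([193.8,218.3]),p6,.022)):
    r=least_squares(lambda v:np.r_[proj("wrist",v,T1)[0]-a,proj("wrist",v,T6)[0]-b],[.55,0,.03])
    print(nm,"two-view",r.x.round(4),r.fun.round(2),"w1",ground("wrist",a,z,T1).round(4),"w6",ground("wrist",b,z,T6).round(4))
d=np.array([.631,.024]); th=-.1245
R2=np.array([[np.cos(th),np.sin(th)],[-np.sin(th),np.cos(th)]])
g=ground("wrist",np.array([[625,372],[760,372]])/2.725+[0,100],.024,T6)[:,:2]; print("rear edge lane",((g-d)@R2.T).round(4))
E
```

```text
knob two-view [ 0.5026 -0.0394  0.0969] [-0.36  1.83  0.27 -1.43] w1 [[ 0.5104 -0.0558  0.054 ]] w6 [[ 0.5129 -0.0578  0.054 ]]
pivot two-view [ 0.5767 -0.0234  0.0171] [ 0.1  -0.08 -0.08  0.07] w1 [[ 0.5749 -0.0223  0.022 ]] w6 [[ 0.5746 -0.0221  0.022 ]]
rear edge lane [[-0.0416 -0.027 ]
 [-0.0416  0.0184]]
```

Request:
move_arm --pt "0.13 -0.8 0 0 0 0 -0.05" --pt "0.13 -0.79 0 0 0 0 -0.05" --pt "0 0 0 0 0 -0.9 -0.05" --pt "0 0 0 0 0 -0.9 -0.05" --pt "0 0 0.4 0 0 -0.9 -0.05" --pt "0 0 0.4 0 0 -0.89 -0.05" --pt "0 0 0 0 0 0 -0.05" --pt "0 0 0 0 0 0 -0.05"

```text
t: 17.95
ee_pos: [0.5127, -0.0571, 0.1104]
tool_rot: [-0.0, -0.247, 0.969, 0.0]
contact_force: [-0.1, 0.1, 0.2]
width: 0.474
gripper_force: 0.0
```

```bash
python3 - <<'E'
from h import *
T=tool(); print(T.round(4)); print(T[:3,:3].T@(np.array([.5118,-.0568,.028])-T[:3,3])/.06, np.degrees(np.arctan2(T[1,1],T[0,1])))
E
```

```text
[[-8.783e-01 -4.782e-01 -2.000e-04  5.127e-01]
 [-4.782e-01  8.783e-01  0.000e+00 -5.710e-02]
 [ 2.000e-04  1.000e-04 -1.000e+00  1.104e-01]
 [ 0.000e+00  0.000e+00  0.000e+00  1.000e+00]]
[0.01040805 0.01206949 1.37274198] 118.56761268522115
```

Request:
move_arm --pt "0 0 0.5 0 0 0 -0.05" --pt "0 0 0.45 0 0 0 -0.05" --pt "0 0 0.4 0 0 0 -0.05" --pt "0 0 0 0 0 0 -0.2" --pt "0 0 0 0 0 0 -0.35" --pt "0 0 0 0 0 0 -0.45" --pt "0 0 0 0 0 0 -0.45" --pt "0 0 0 0 0 0 -0.45"

```text
t: 18.95
ee_pos: [0.5127, -0.0571, 0.0294]
tool_rot: [0.0, -0.248, 0.969, -0.0]
contact_force: [0.1, -0.3, -0.3]
width: 0.277
gripper_force: 0.0
```

```bash
python3 - <<'E'
from h import *
s=ctrl.observe(); T=tool(); p=np.array([.5748,-.0222]); c=T[:2,3]
ang=np.arctan2(T[1,1],T[0,1]) # tool y world angle
print(T[:3,3],np.degrees(ang),s["contact_force"],s["width"]*85,s["gripper_force"])
# plan: world arm dir = ang+90deg; rotate with tool, radius .072, tool rotates -da per row; lead bias b along -y tool handled as extra
R0=.072; da=np.radians(9)
u=lambda t:p+R0*np.array([-np.sin(t),np.cos(t)])
print("start offset tool", T[:2,:2].T@(u(ang)-c)/.06)
# constant per row shift in the tool frame before turning
t=ang; d=u(t-da)-u(t); R=np.array([[-np.sin(-t),0],[0,0]])
X=np.array([np.sin(t-np.pi),0]); print("row shift tool", T[:2,:2].T@d/.06)
E
```

```text
[ 0.5126777  -0.05712967  0.02943325] 118.75385749706007 [ 0.09761737 -0.29737294 -0.34690938] 23.571377894297132 0.0
start offset tool [0.01224811 0.01231412]
row shift tool [-0.01477402  0.18772134]
```

Request:
move_arm --pt "0 0.19 0 0 0 0.9 -0.45" --pt "-0.015 0.188 0 0 0 0.9 -0.45" --pt "-0.015 0.188 0 0 0 0.9 -0.45" --pt "-0.015 0.188 0 0 0 0.9 -0.45" --pt "-0.015 0.188 0 0 0 0.9 -0.45" --pt "-0.015 0.188 0 0 0 0.9 -0.45" --pt "-0.015 0.188 0 0 0 0.9 -0.45" --pt "0 0 0 0 0 0 -0.45"

```text
t: 19.95
ee_pos: [0.5155, 0.0182, 0.0291]
tool_rot: [0.0, 0.293, 0.956, 0.0]
contact_force: [-0.6, -0.3, -0.3]
width: 0.273
gripper_force: 0.0
```

```bash
cat > kp.py <<'E'
from h import *
s=ctrl.observe(); T=tool(); p=np.array([.5748,-.0222]); v=T[:2,3]-p
ang=np.arctan2(T[1,1],T[0,1]); th=-.1245
print("tool a",np.degrees(ang-th),"pos a",np.degrees(np.arctan2(v[1],v[0])-np.pi/2-th)%360,"r",np.linalg.norm(v),"z",T[2,3],"F tool",(T[:3,:3].T@s["contact_force"]).round(2),s["width"]*85,s["gripper_force"],s["t"])
E
python3 kp.py
```

```text
tool a 63.001164346323826 pos a 62.85486938604472 r 0.07179418468825384 z 0.029112548968508553 F tool [ 0.32 -0.59  0.26] 23.196513438366313 0.0 19.95
```

Request:
move_arm --pt "-0.015 0.188 0 0 0 0.9 -0.45" --pt "-0.015 0.188 0 0 0 0.9 -0.45" --pt "-0.015 0.188 0 0 0 0.9 -0.45" --pt "-0.015 0.188 0 0 0 0.9 -0.45" --pt "-0.004 0.094 0 0 0 0.45 -0.45" --pt "-0.004 0.094 0 0 0 0.45 -0.45" --pt "-0.004 0.094 0 0 0 0.45 -0.45" --pt "-0.004 0.094 0 0 0 0.45 -0.45"

```text
t: 20.95
ee_pos: [0.5719, 0.0493, 0.0288]
tool_rot: [-0.001, 0.695, 0.719, -0.0]
contact_force: [-1.9, 0.8, -0.2]
width: 0.271
gripper_force: 1.4
```

```bash
python3 kp.py; cat > look.py <<'E'
from h import *
import sys
# where is the black knob predicted / keeper seen in the scene and top cameras: print crop difference to start
n=sys.argv[1]
for c in("top","scene"): cv2.imwrite(f"pics/{c}{n}.png",eyes.read_camera(c)[:,:,::-1])
E
python3 look.py 7
```

```text
tool a 9.001400379071447 pos a 9.421259816420818 r 0.07151325871590819 z 0.028837616607512755 F tool [ 0.88 -1.82  0.18] 22.994074196985988 1.3676224777009338 20.95
```

Request:
move_arm --pt "-0.004 0.09 0 0 0 0.4 -0.45" --pt "-0.004 0.08 0 0 0 0.3 -0.45" --pt "-0.002 0.06 0 0 0 0.2 -0.45" --pt "0 0.02 0 0 0 0 -0.45" --pt "0 0 0 0 0 0 -0.45" --pt "0 0 0 0 0 0 -0.45" --pt "0 0 0 0 0 0 -0.45" --pt "0 0 0 0 0 0 -0.45"

```text
t: 22.05
ee_pos: [0.5873, 0.0483, 0.0289]
tool_rot: [-0.0, 0.75, 0.661, -0.0]
contact_force: [-2.8, 3.4, -0.5]
width: 0.277
gripper_force: 2.2
```

```bash
python3 kp.py; python3 ff.py
```

```text
tool a -0.05716231269427645 pos a 357.10146833046787 r 0.07156728282052795 z 0.02890336636479759 F tool [ 3.   -3.22  0.49] 23.52091726089598 2.1548342029564083 22.05
[-3.81  3.59 -0.83]
```

Request:
move_arm --pt "0 0.02 0 0 0 0 -0.45" --pt "0 0.02 0 0 0 0 -0.45" --pt "0 0.02 0 0 0 0 -0.45" --pt "0 0 0 0 0 0 -0.45" --pt "0 0 0 0 0 0 -0.45" --pt "0 0 0 0 0 0 -0.45" --pt "0 0 0 0 0 0 -0.45" --pt "0 0 0 0 0 0 -0.45"

```text
t: 23.35
ee_pos: [0.5899, 0.0481, 0.0289]
tool_rot: [-0.001, 0.75, 0.661, -0.001]
contact_force: [-7.9, 4.6, 1.0]
width: 0.274
gripper_force: 4.0
```

```bash
python3 kp.py; python3 ff.py
```

```text
tool a -0.041628816265834395 pos a 354.9782352442941 r 0.0718846586205901 z 0.028851624673798416 F tool [ 3.53 -8.37 -0.97] 23.27800574238173 4.037002259865403 23.35
[-7.59  4.54  1.81]
```

Request:
move_arm --pt "0 0.03 0 0 0 0 -0.45" --pt "0 0.03 0 0 0 0 -0.45" --pt "0 0 0 0 0 0 -0.45" --pt "0 0 0 0 0 0 -0.45" --pt "0 0 0 0 0 0 -0.45" --pt "0 0 0 0 0 0 -0.45" --pt "0 0 0 0 0 0 -0.45" --pt "0 0 0 0 0 0 -0.45"

```text
t: 24.65
ee_pos: [0.5904, 0.0481, 0.0285]
tool_rot: [-0.003, 0.75, 0.662, -0.003]
contact_force: [-20.6, 6.2, 9.9]
width: 0.276
gripper_force: 10.2
```

```bash
python3 kp.py; python3 ff.py
```

```text
tool a -0.019457371238213353 pos a 354.6248581411456 r 0.07202896702852797 z 0.028521061771715327 F tool [  3.56 -21.28  -9.77] 23.484192928747653 10.21398878772743 24.65
[-19.67   5.62   9.38]
```

Request:
move_arm --pt "0 -0.05 0 0 0 0 -0.3" --pt "0 0 0 0 0 0 -0.05" --pt "0 0 0 0 0 0 -0.05" --pt "0 0 -0.3 0 0 0 -0.05" --pt "0 0 -0.7 0 0 0 -0.05" --pt "0 0 -1 0 0 0 -0.05" --pt "0 0.8 -1 0 0 0 -0.05" --pt "0 0 0 0 0 0 -0.05"

```text
t: 25.95
ee_pos: [0.6347, 0.042, 0.2022]
tool_rot: [0.003, 0.75, 0.661, 0.003]
contact_force: [0.5, 0.1, -0.7]
width: 0.474
gripper_force: 0.0
```

```bash
python3 kp.py
```

```text
tool a -0.1305643178954389 pos a 324.08845547396174 r 0.08778854229390416 z 0.20215359124669668 F tool [0.18 0.53 0.67] 40.247800109814314 0.0 25.95
```

```bash
python3 - <<'E'
from h import *
T=tool(); im=eyes.read_camera("wrist").astype(int)
d=np.array([.6336,.025]); th=-.1245; C=np.array([[np.cos(th),-np.sin(th)],[np.sin(th),np.cos(th)]]); p=np.array([.5748,-.0222])
def W(X,Y,z): q=d+C@np.array([X,Y]); return np.r_[q,z]
def at(P): 
    u,v=np.round(proj("wrist",P,T)[0]).astype(int); return (u,v,im[v-1:v+2,u-1:u+2].mean((0,1)).round().astype(int).tolist()) if 0<=u<511 and 0<=v<383 else (u,v)
# brightness along the bar (z .017) for candidate angles: mean over the bar, r .02-.045, plus knob darkness at z .054
for a in np.arange(-6,10,1.):
    r=np.radians(a)+th; f=lambda R,z:np.r_[p+R*np.array([-np.sin(r),np.cos(r)]),z]
    k=proj("wrist",f(.072,.054),T)[0].round().astype(int)
    print(a,[sum(at(f(R,.017))[2])//3 for R in (.02,.03,.04,.05,.06)],"knob",k,im[k[1]-3:k[1]+4,k[0]-3:k[0]+4].mean().round(1))
print("pivot",at(np.r_[p,.022]))
print("lane x profile y=-.0 z=.024",[(round(X*1000),sum(at(W(X,-.010,.024))[2])//3) for X in np.arange(-.07,.05,.003)])
print("y profile",[(round(Y*1000),sum(at(W(-.01,Y,.024))[2])//3) for Y in np.arange(-.045,.046,.003)])
np.save("w7.npy",im); np.save("T7.npy",T)
# black blob for knob
g=im.max(2); m=(g<45).astype(np.uint8); n,l,s,c=cv2.connectedComponentsWithStats(m)
print([(s[i].tolist(),c[i].round(1).tolist()) for i in range(1,n) if s[i,4]>60])
E
```

```text
-6.0 [94, 95, 96, 65, 43] knob [209 176] 39.0
-5.0 [94, 94, 96, 86, 66] knob [207 176] 22.5
-4.0 [94, 94, 94, 95, 81] knob [206 176] 19.1
-3.0 [94, 93, 93, 95, 67] knob [204 176] 19.8
-2.0 [94, 93, 93, 93, 41] knob [203 176] 20.6
-1.0 [94, 93, 93, 93, 19] knob [202 176] 21.0
0.0 [94, 93, 94, 93, 15] knob [200 176] 21.1
1.0 [94, 94, 94, 94, 16] knob [199 176] 20.7
2.0 [94, 94, 94, 94, 16] knob [197 176] 22.9
3.0 [94, 94, 93, 93, 16] knob [196 176] 25.4
4.0 [94, 94, 93, 93, 16] knob [195 176] 27.9
5.0 [94, 94, 93, 91, 17] knob [193 176] 33.3
6.0 [94, 94, 90, 77, 17] knob [192 176] 36.3
7.0 [94, 92, 90, 59, 18] knob [191 176] 38.5
8.0 [94, 92, 73, 44, 18] knob [189 177] 39.4
9.0 [94, 92, 56, 39, 18] knob [188 177] 39.3
pivot (np.int64(209), np.int64(233), [17, 15, 17])
lane x profile y=-.0 z=.024 [(-70, 39), (-67, 39), (-64, 40), (-61, 40), (-58, 53), (-55, 93), (-52, 93), (-49, 94), (-46, 95), (-43, 52), (-40, 41), (-37, 112), (-34, 123), (-31, 124), (-28, 124), (-25, 120), (-22, 77), (-19, 132), (-16, 144), (-13, 144), (-10, 137), (-7, 123), (-4, 124), (-1, 124), (2, 119), (5, 89), (8, 87), (11, 87), (14, 85), (17, 64), (20, 62), (23, 71), (26, 108), (29, 138), (32, 125), (35, 124), (38, 105), (41, 60), (44, 60), (47, 70)]
y profile [(-45, 119), (-42, 124), (-39, 125), (-36, 125), (-33, 126), (-30, 117), (-27, 121), (-24, 122), (-21, 126), (-18, 139), (-15, 138), (-12, 138), (-9, 138), (-6, 137), (-3, 135), (0, 130), (3, 132), (6, 131), (9, 132), (12, 163), (15, 160), (18, 155), (21, 156), (24, 154), (27, 125), (30, 100), (33, 208), (36, 240), (39, 175), (42, 101), (45, 98)]
[([194, 163, 18, 20, 269], [202.9, 172.9]), ([212, 175, 8, 16, 101], [216.0, 182.8]), ([2, 243, 510, 141, 29669], [257.0, 340.6])]
```

```bash
python3 -c "
from bench import workorder
print(workorder.finish_job())"
```

```text
the job is handed in; nothing more can be done
None
```

The job is handed in: the logger is in the lane against the pins, the keeper is shut on its stop, and the hand is clear. My last wrist-image check put the keeper within about 1° of shut, but the hand-in returned no verdict.

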